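Run a fingertip down the row of pearl marks to bed them

ROBOT

A 7-joint arm with a two-finger parallel gripper is mounted at the origin on the work surface. World frame = base frame: x ahead of the robot, y to its left, z up, the work surface at z = 0. Lengths are in m, angles in rad, forces in N, time in s.
With the tool pointing down it reaches from about 0.4 to 0.9 m from the base axis. Payload 5.5 kg.
Tool frame: the origin (TCP) lies midway between the tips of the shut fingers; the grasp point (between the pads) lies 19 mm behind it (manip.grip_depth is the distance from the TCP to the grasp point, in m); z points along the fingers, y is the line along which they close (so a half turn about z gives the same grasp; the last joint's range is limited). The gripper opens to 92 mm and grips with 3 to 60 N. Pads are 19 mm wide; open, the fingers measure 130 mm over their backs; the gripper's body (75 mm by 190 mm) begins 47 mm behind the grasp point.
Start: joints at [1.51, 0.501, -0.427, 1.55, 0.221, 1.138, -0.21], TCP at [0.207, -0.616, 0.227] pointing down, gripper open.
Joint ranges: [-2.88, 2.88], [-0.31, 2.03], [-1.54, 1.56], [0.2, 2.42], [-1.41, 4.55], [0.19, 2.02], [-2.57, 2.57]. Speed limits (rad/s): [2.57, 2.57, 3.14, 3.14, 3.14, 3.14, 3.14].

INTERFACE

Orientations are given as a unit quaternion [x, y, z, w].
In Python, from bench import manip, effector, viewer gives the robot as it stands. Calls block until the motion is done:
- manip.move_pose(position, orientation): joint-space move of the TCP to a pose.
- manip.servo_line(position, ori=None, vel=0.15): straight line of the TCP; ori=None keeps the orientation; vel is the mean speed in m/s.
- manip.movej(angles): joint-space move.
- effector.open_jaws() and effector.close(f_grip=None): open the fingers fully, or close them until they stop; f_grip is the grip in N (None keeps the last).
- manip.sleep(seconds).
- manip.solve_ik(position, orientation): joint angles nearest the present ones, or None.
- viewer.get_image(name): name is "side" or "top"; returns the picture (480x640x3 uint8, red, green, blue); there is no depth.
- viewer.get_calibration(name): a dict with "vfov" (degrees; the focal length in pixels is half the picture's height over the tangent of half this angle, whatever the lens; pixels are square), "cx", "cy" (the principal point, pixels), "eye" and "attitude" of the camera in the world. Camera axes: x right, y down, z forward; pixel columns grow to the right and rows downward; lengths in m; the calibration is good to about 2 mm. A picture is of the moment at which its call begins. get_calibration takes no time and is no camera call.
A pose or a line that the arm cannot do raises manip.PlanningError and nothing moves.
- manip.hand_in(): hands the job in; it is judged then, once.
Readings, each from a call of its own:
- manip.current_clock(): time.
- manip.current_q(): joint angles.
- manip.current_joint_velocities(): joint speeds.
- manip.current_tau(): joint torques, N m.
- manip.current_tool_pos(): TCP position.
- manip.current_tcp_rot(): TCP orientation.
- manip.current_force(): force on the tool from outside, world axes, zero at the start.
- manip.current_wrist_torque(): the same for the moment, N m.
- manip.current_finger_gap(): finger opening in m.
- manip.current_gripper_force(): force on a finger pad.
Only numpy, scipy, OpenCV 4.12 (cv2) and the standard library are available. Lean on these libraries where they do the work, as an engineer would, in place of code of your own. Each camera call takes 0.05 s, during which the arm holds its last target. There are 200 camera calls.

TASK

Seven domed pearl marks have just been set in paste along the near edge of the zither's top and still stand proud. Run the fingertips down the row, from the mark nearest the bridge to the one at the middle of the instrument, lightly pressing each in turn fully home in its socket, and finish clear of everything. Do not press hard, do not shift or lift the zither, and leave the things lying on and around it alone.

Things in the scene. Friction and masses are not known exactly. Their poses are not given: they have to be found in the camera images.
- qin: dark brown zither, no strings yet, 1204 mm long, 192 wide, 2.2 kg, lying loose and level on two padded rests across the robot's front. Own x across it, away from the robot; y along it, to its head; z up. Origin on its underside, straight below the middle of the row (half-way from pearl 1 to pearl 7). The row runs along y at x = 0 on a flat margin 38 mm above the origin, 24 mm from the near edge
- qin_crown (a point): point on the zither's top beside the row: flat crown, x = +52 to +92 mm, 10 mm higher than the flat margin of the row; the top rises smoothly to it from x = +20 mm. Point at x = +72, y = 0
- margin_head (a point): point on the zither's flat margin a little beyond pearl 1, towards the head (y = +250 mm, x = 0). Farther on, at y = +344 to +355 mm, stands the bridge, a dark bar across the top, 21 mm high
- margin_tail (a point): point on the flat margin a little beyond pearl 7, towards the tail (y = -250 mm, x = 0). Farther on come six empty sockets, dark, flush with the margin
- pearl1_top (a point): crown (top point) of pearl 1, a smooth white domed disc 12 mm across, the one nearest the bridge; at y = +206 mm on the zither. The point sinks with the pearl; fully home it stands 1.4 mm above the flat margin
- pearl1 (a joint): how far pearl 1 has been pressed into its socket (m): 0 = highest, 0.0025 = fully home on the socket's paste bed, which gives a little (under 1 mm) if pressed on. It starts at 0 to 0.0005. It moves straight down, against about 2 N of drag from the setting paste, and stays where it is left
- pearl2_top (a point): crown (top point) of pearl 2, a smooth white domed disc 12 mm across, counted from the bridge; at y = +160 mm on the zither. The point sinks with the pearl; fully home it stands 1.4 mm above the flat margin
- pearl2 (a joint): how far pearl 2 has been pressed into its socket (m): 0 = highest, 0.0025 = fully home on the socket's paste bed, which gives a little (under 1 mm) if pressed on. It starts at 0 to 0.0005. It moves straight down, against about 2 N of drag from the setting paste, and stays where it is left
- pearl3_top (a point): crown (top point) of pearl 3, a smooth white domed disc 12 mm across, counted from the bridge; at y = +124 mm on the zither. The point sinks with the pearl; fully home it stands 1.4 mm above the flat margin
- pearl3 (a joint): how far pearl 3 has been pressed into its socket (m): 0 = highest, 0.0025 = fully home on the socket's paste bed, which gives a little (under 1 mm) if pressed on. It starts at 0 to 0.0005. It moves straight down, against about 2 N of drag from the setting paste, and stays where it is left
- pearl4_top (a point): crown (top point) of pearl 4, a smooth white domed disc 12 mm across, counted from the bridge; at y = +69 mm on the zither. The point sinks with the pearl; fully home it stands 1.4 mm above the flat margin
- pearl4 (a joint): how far pearl 4 has been pressed into its socket (m): 0 = highest, 0.0025 = fully home on the socket's paste bed, which gives a little (under 1 mm) if pressed on. It starts at 0 to 0.0005. It moves straight down, against about 2 N of drag from the setting paste, and stays where it is left
- pearl5_top (a point): crown (top point) of pearl 5, a smooth white domed disc 12 mm across, counted from the bridge; at y = -23 mm on the zither. The point sinks with the pearl; fully home it stands 1.4 mm above the flat margin
- pearl5 (a joint): how far pearl 5 has been pressed into its socket (m): 0 = highest, 0.0025 = fully home on the socket's paste bed, which gives a little (under 1 mm) if pressed on. It starts at 0 to 0.0005. It moves straight down, against about 2 N of drag from the setting paste, and stays where it is left
- pearl6_top (a point): crown (top point) of pearl 6, a smooth white domed disc 13 mm across, counted from the bridge; at y = -96 mm on the zither. The point sinks with the pearl; fully home it stands 1.4 mm above the flat margin
- pearl6 (a joint): how far pearl 6 has been pressed into its socket (m): 0 = highest, 0.0025 = fully home on the socket's paste bed, which gives a little (under 1 mm) if pressed on. It starts at 0 to 0.0005. It moves straight down, against about 2 N of drag from the setting paste, and stays where it is left
- pearl7_top (a point): crown (top point) of pearl 7, a smooth white domed disc 15 mm across, the last one set, at the middle of the instrument; at y = -206 mm on the zither. The point sinks with the pearl; fully home it stands 1.4 mm above the flat margin
- pearl7 (a joint): how far pearl 7 has been pressed into its socket (m): 0 = highest, 0.0025 = fully home on the socket's paste bed, which gives a little (under 1 mm) if pressed on. It starts at 0 to 0.0005. It moves straight down, against about 2 N of drag from the setting paste, and stays where it is left
- block: cork-and-wood rubbing block, 37 x 76 x 26 mm, lying on the crown of the zither 72 mm behind the row; origin at the centre of its underside. To be left alone
- jar: small amber jar of setting paste with a dark lid, 38 mm across, 44 mm high, standing on the crown of the zither 72 mm behind the row; origin at the centre of its underside. To be left alone
- gouge: carving gouge, 270 mm long, 28 mm high, wooden handle and steel blade, lying on the bench between robot and zither; origin under the ferrule. To be left alone
- mallet: wooden mallet, 290 mm long, head 110 x 62 x 62 mm, lying on the bench between robot and zither; origin under its handle. To be left alone

How it is judged:
On the way, in this order (a step that is already met when the one before it is completed fails the run):
1. pearl 1 pressed home, the one nearest the bridge (value of joint pearl1 above 0.0015 m).
2. pearl 2 pressed home (value of joint pearl2 above 0.0015 m).
3. pearl 3 pressed home (value of joint pearl3 above 0.0015 m).
4. pearl 4 pressed home (value of joint pearl4 above 0.0015 m).
5. pearl 5 pressed home (value of joint pearl5 above 0.0015 m).
6. pearl 6 pressed home (value of joint pearl6 above 0.0015 m).
7. pearl 7 pressed home (value of joint pearl7 above 0.0015 m).
At the end, for the whole second after the job is handed in: All seven pearls are home (within 1 mm of fully home), pressed in order from the bridge end; the zither lies where it was (within 12 mm) and at rest; block, jar, gouge and mallet are within 20 mm of where they were and the jar stands upright (value of joint each of pearl1, pearl2, pearl3, pearl4, pearl5, pearl6, pearl7 above 0.0015 m and distance of each of margin_head, margin_tail from where it was at the start of the episode below 0.012 m and distance of each of block, jar, gouge, mallet from where it was at the start of the episode below 0.02 m and linear speed of qin below 0.01 m/s and angle between jar's own z axis and vertical below 0.2 rad); the robot touches nothing.
It fails at once if the zither is pressed with more than 40 N (contact force between any of the fingers, the arm and qin above 40 N).
It fails at once if the zither is shifted or lifted by more than 12 mm (distance of any of margin_head, margin_tail from where it was at the start of the episode above 0.012 m).
It fails at once if the rubbing block, jar, gouge or mallet is shifted or picked up (more than 20 mm) (distance of any of block, jar, gouge, mallet from where it was at the start of the episode above 0.02 m).
It also fails if it takes over 58 s, if anything falls off the work surface, if the arm or the gripper's body presses on something with over 40 N, if the wrist force passes 120 N, or if a joint passes its speed limit or range.

## Working session

There is one attempt and no reset: what is moved stays moved. The work goes in short steps, each a Python script; the robot and the scene stay as the last script left them, time stands still between calls to the robot, and variables do not carry over. Pictures are saved under pics/ and viewed, at most 10 in all, crops included, and the job is handed in when it is done.

```bash
ls; mkdir -p pics
python3 - <<'E'
from bench import manip, effector, viewer
import cv2
for n in("side","top"):
    c=viewer.get_calibration(n);print(n,c)
    cv2.imwrite(f"pics/{n}0.png",viewer.get_image(n)[:,:,::-1])
print(manip.current_clock(),manip.current_tcp_rot(),manip.current_force())
E
```

```text
pics
side {'vfov': 49.79803036999638, 'cx': 325.06344736449824, 'cy': 226.70708025813434, 'eye': array([0.40946762, 0.60277432, 0.89397035]), 'attitude': array([-0.04544807,  0.94539543, -0.32202877,  0.02143444])}
top {'vfov': 44.74768702641859, 'cx': 313.78253819736943, 'cy': 242.7465695011942, 'eye': array([ 0.30460346, -0.02454024,  1.2722537 ]), 'attitude': array([ 0.71343597, -0.697148  ,  0.05554015, -0.043693  ])}
0.1 [ 9.86921098e-01  1.61201725e-01 -1.06577975e-04 -8.59650789e-04] [-0.76847461  0.1754312   0.29568734]
```

View pics/side0.png

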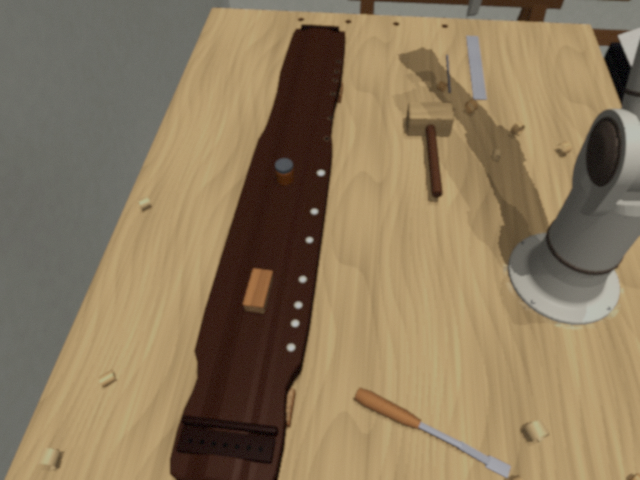

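View pics/top0.png

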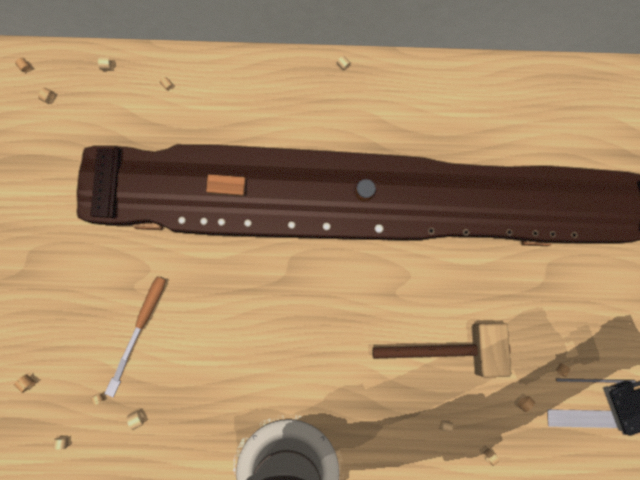

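The top view shows seven white pearls from (182,220) to (379,229), and the side view from (291,347) to (321,173). The jar and block lie behind the row, and the mallet and gouge lie well in front of it. I'll fit the row's pose from refined centroids in both views.

```bash
cat > fit.py <<'E'
import numpy as np, cv2
from scipy.optimize import least_squares
from scipy.spatial.transform import Rotation as R
from bench import viewer
Y=np.array([206,160,124,69,-23,-96,-206])/1e3
G={"side":[(291,347),(295,323),(298,305),(303,279),(309,240),(314,211),(321,173)],
   "top":[(182,220),(204,221),(221,222),(248,223),(291,225),(326,226),(379,229)]}
def cen(im,p):
    x,y=p;r=6;w=im[y-r:y+r+1,x-r:x+r+1].min(2).astype(float)
    w=np.clip(w-90,0,None);v,u=np.mgrid[y-r:y+r+1,x-r:x+r+1]
    return [(w*u).sum()/w.sum(),(w*v).sum()/w.sum()]
def proj(c,P):
    f=240/np.tan(np.radians(c["vfov"]/2))
    q=R.from_quat(c["attitude"]).inv().apply(P-c["eye"])
    return q[:,:2]/q[:,2:]*f+[c["cx"],c["cy"]]
def pts(p,dz=0):
    x,y,z,a=p   # own y axis at angle a from world y
    return np.c_[x-Y*np.sin(a),y+Y*np.cos(a),np.full(7,z)]
if __name__=="__main__":
    C={n:viewer.get_calibration(n) for n in G}
    O={n:np.array([cen(cv2.imread(f"pics/{n}0.png"),p) for p in G[n]]) for n in G}
    for ns in (["side","top"],["top"],["side"]):
        fun=lambda p:np.concatenate([(proj(C[n],pts(p))-O[n]).ravel() for n in ns])
        s=least_squares(fun,[.5,0,.08,0]);print(ns,s.x.round(4));print(s.fun.reshape(-1,2).round(1).T)
    np.save
E
python3 fit.py
```

```text
['side', 'top'] [ 0.5116  0.0284  0.0697 -0.018 ]
[[-0.3 -0.3 -0.4 -0.4 -0.4 -0.5 -0.4  0.1  0.1 -0.2 -0.2  0.  -0.1 -0.1]
 [-0.2 -0.4  0.1 -0.  -0.2 -0.  -0.   0.4  0.4  0.4  0.4  0.4  0.4  0.5]]
['top'] [ 0.5124  0.0283  0.0705 -0.0177]
[[ 0.1  0.1 -0.2 -0.2  0.1 -0.   0. ]
 [ 0.   0.  -0.   0.  -0.  -0.   0. ]]
['side'] [ 0.5108  0.029   0.0704 -0.019 ]
[[ 0.   0.  -0.  -0.   0.  -0.   0. ]
 [ 0.  -0.2  0.2  0.1 -0.1  0.  -0. ]]
```

```bash
cat > rob.py <<'E'
import numpy as np, cv2, time
from bench import manip, effector, viewer
from scipy.spatial.transform import Rotation as R
from fit import pts
P=pts([.5116,.0285,.0700,-.018])
Q=(R.from_euler('z',-.018)*R.from_euler('x',np.pi)).as_quat()
clk=manip.current_clock
E
python3 - <<'E'
from rob import *
effector.close(f_grip=10); print(clk(), manip.current_finger_gap())
p=np.array(manip.current_tool_pos()); manip.servo_line([p[0],p[1],.30],vel=.25)
print(clk(),P.round(4)[[0,6]])
manip.move_pose([P[0,0],P[0,1],.20],Q); print(clk(),manip.current_tool_pos(),manip.current_q())
manip.servo_line([P[0,0],P[0,1],.085],vel=.12)
manip.sleep(.3)
print(clk(),manip.current_tool_pos())
F=[]
for i in range(8): F.append(manip.current_force())
print(np.round(F,2)[:3],clk())
a=viewer.get_image("side");b=viewer.get_image("top")
k=lambda im,u,v:cv2.resize(im[v-60:v+60,u-65:u+65,::-1],None,fx=3,fy=3,interpolation=2)
cv2.imwrite("pics/c1.png",np.hstack([k(a,291,340),k(b,182,210)]))
E
```

```text
1.5333 0.0005927638966666314
1.975 [[ 0.5153  0.2345  0.07  ]
 [ 0.5079 -0.1775  0.07  ]]
5.1583 [0.51587474 0.23348603 0.20004659] [-0.30651566  0.35570209 -0.20571778  1.79849944  0.08532295  0.99585834
 -2.13655585]
6.5667 [0.5156304  0.23459011 0.08552572]
[[ 0.66  1.42 -0.06]
 [ 0.66  1.42 -0.06]
 [ 0.66  1.42 -0.06]] 6.5667
```

View pics/c1.png

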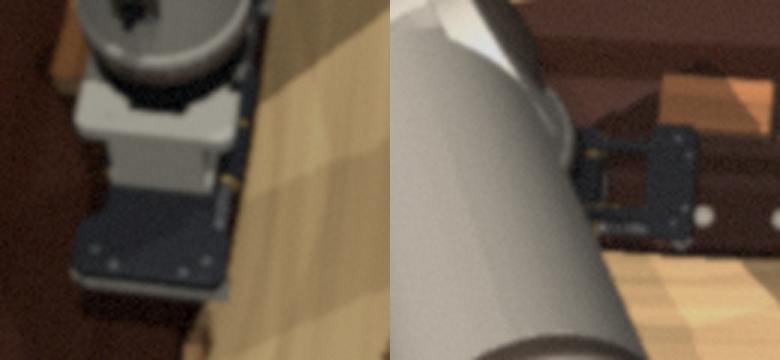

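The gripper hides the fingertips, but the reported position matches the target. The body clears the block, with the next pearl visible beside it at about (703,215) in the crop. I'll check the IK for the rest of the row, then press pearl 1 in steps guided by force.

```bash
cat >> rob.py <<'E'
def press(i,lim=6.0,verbose=False):
    x,y,z=P[i]
    manip.servo_line([x,y,z+.006],Q,vel=.10); manip.sleep(.1)
    f0=np.array(manip.current_force()); log=[]; zc=z+.0025
    while zc>z-.0065:
        manip.servo_line([x,y,zc],Q,vel=.02)
        f=np.array(manip.current_force())-f0
        log.append((round(zc*1e3,1),round(manip.current_tool_pos()[2]*1e3,2),*f.round(1)))
        if f[2]>lim: break
        zc-=.0005
    if verbose: print(*log,sep="\n")
    else: print(log[-1])
    manip.servo_line([x,y,z+.010],Q,vel=.10)
    print("pearl",i+1,"clock",clk())
E
python3 - <<'E'
from rob import *
for p in P: print(np.round(manip.solve_ik([*p[:2],.08],Q),2))
press(0,verbose=True)
E
```

```text
[-0.33  0.51 -0.18  1.88  0.13  0.76 -2.17]
[-0.25  0.49 -0.18  1.93  0.13  0.74 -2.1 ]
[-0.19  0.47 -0.18  1.96  0.12  0.72 -2.03]
[-0.1   0.45 -0.17  1.99  0.11  0.71 -1.93]
[ 0.07  0.43 -0.16  2.02  0.1   0.7  -1.74]
[ 0.2   0.44 -0.14  2.01  0.09  0.7  -1.59]
[ 0.38  0.47 -0.12  1.95  0.08  0.72 -1.37]
(np.float64(72.5), np.float64(72.37), np.float64(0.4), np.float64(-0.5), np.float64(0.4))
(np.float64(72.0), np.float64(72.04), np.float64(-0.8), np.float64(0.3), np.float64(-0.4))
(np.float64(71.5), np.float64(71.63), np.float64(-0.3), np.float64(0.8), np.float64(-0.4))
(np.float64(71.0), np.float64(71.15), np.float64(-0.7), np.float64(0.9), np.float64(0.9))
(np.float64(70.5), np.float64(70.55), np.float64(0.1), np.float64(0.2), np.float64(0.9))
(np.float64(70.0), np.float64(70.02), np.float64(0.1), np.float64(1.3), np.float64(0.9))
(np.float64(69.5), np.float64(69.47), np.float64(-0.4), np.float64(0.3), np.float64(1.3))
(np.float64(69.0), np.float64(69.01), np.float64(0.1), np.float64(1.2), np.float64(2.2))
(np.float64(68.5), np.float64(68.77), np.float64(-0.6), np.float64(-0.2), np.float64(4.7))
(np.float64(68.0), np.float64(68.59), np.float64(-1.5), np.float64(-0.2), np.float64(6.7))
pearl 1 clock 9.8583
```

Pearl 1 gave about 1–2 N of drag over roughly 2.5 mm, then a firm stop near 68.6 mm, which is the bed. I'll press the rest the same way.

Run:
```python
from rob import *
for i in range(1,7): press(i,lim=7,verbose=True)
p=P[6]; manip.servo_line([p[0],p[1],.20],Q,vel=.2)
manip.servo_line([.40,-.35,.30],Q,vel=.25)
print(clk(),np.round(manip.current_force(),1))
a=viewer.get_image("side");b=viewer.get_image("top")
cv2.imwrite("pics/side1.png",a[:,:,::-1]);cv2.imwrite("pics/top1.png",b[:,:,::-1])
cv2.imwrite("pics/both.png",np.vstack([cv2.resize(a[:,:,::-1],(400,300)),cv2.resize(b[:,:,::-1],(400,300))]))
from fit import *
for n in G:
    d=[np.subtract(cen(cv2.imread(f"pics/{n}1.png"),p),cen(cv2.imread(f"pics/{n}0.png"),p)) for p in G[n]]
    c=viewer.get_calibration(n); e=proj(c,P-[0,0,.0023])-proj(c,P)
    print(n,"measured\n",np.round(d,2).T,"\nexpected\n",e.round(2).T)
```

```text
(np.float64(72.5), np.float64(72.23), np.float64(0.4), np.float64(-0.6), np.float64(-0.8))
(np.float64(72.0), np.float64(71.99), np.float64(0.9), np.float64(-0.2), np.float64(0.6))
(np.float64(71.5), np.float64(71.57), np.float64(0.0), np.float64(-0.5), np.float64(0.2))
(np.float64(71.0), np.float64(71.12), np.float64(1.6), np.float64(-0.4), np.float64(1.3))
(np.float64(70.5), np.float64(70.58), np.float64(0.7), np.float64(-0.7), np.float64(1.9))
(np.float64(70.0), np.float64(70.01), np.float64(0.4), np.float64(-0.3), np.float64(2.0))
(np.float64(69.5), np.float64(69.46), np.float64(0.1), np.float64(0.6), np.float64(1.9))
(np.float64(69.0), np.float64(69.01), np.float64(1.5), np.float64(-0.5), np.float64(2.3))
(np.float64(68.5), np.float64(68.79), np.float64(0.4), np.float64(-0.8), np.float64(4.1))
(np.float64(68.0), np.float64(68.58), np.float64(-0.2), np.float64(-1.2), np.float64(7.9))
pearl 2 clock 13.4083
(np.float64(72.5), np.float64(72.28), np.float64(-1.6), np.float64(-0.9), np.float64(-0.0))
(np.float64(72.0), np.float64(71.99), np.float64(-0.4), np.float64(-0.2), np.float64(
[... 4187 characters left out ...]
np.float64(69.09), np.float64(0.6), np.float64(-1.3), np.float64(1.7))
(np.float64(68.5), np.float64(68.85), np.float64(-0.5), np.float64(-0.7), np.float64(4.4))
(np.float64(68.0), np.float64(68.69), np.float64(-2.2), np.float64(-0.6), np.float64(7.1))
pearl 7 clock 32.5333
34.3417 [-0.4  0.8  0.3]
side measured
 [[-0.03 -0.08 -0.12 -0.03 -0.06 -0.11 -0.  ]
 [-0.   -0.08  0.07 -0.04  0.07  0.09  0.12]] 
expected
 [[0.09 0.08 0.07 0.06 0.04 0.03 0.02]
 [0.57 0.6  0.63 0.65 0.69 0.71 0.73]]
top measured
 [[ 0.12  0.08  0.12 -0.02  0.08  0.04  0.05]
 [ 0.01  0.02  0.01  0.03 -0.02 -0.    0.01]] 
expected
 [[ 0.23  0.19  0.15  0.1   0.02 -0.04 -0.14]
 [ 0.2   0.19  0.19  0.19  0.19  0.18  0.18]]
```

View pics/both.png

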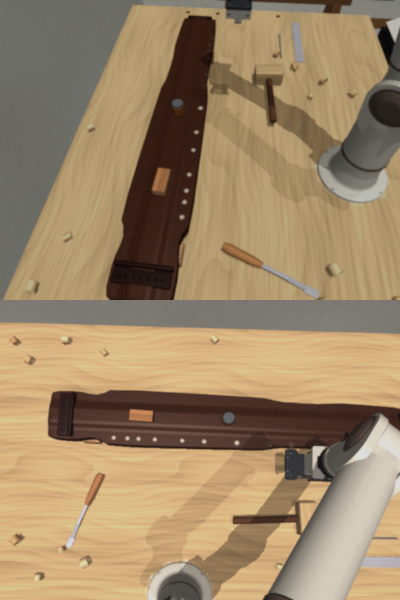

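The press log shows the pattern I expected: about 2 N from 71 mm, then the bed at about 68.8 mm. The image centroids moved less than predicted, though, so before handing in I'll compare enlarged before/after pictures.

Run:
```python
from fit import *
rows=[]
for n in("side","top"):
    I=[cv2.imread(f"pics/{n}{k}.png") for k in(0,1)]
    for im in I:
        print(n,[int(np.clip(im[v-6:v+7,u-6:u+7].min(2).astype(float)-60,0,None).sum()) for u,v in G[n]])
        rows.append(np.hstack([cv2.resize(im[v-8:v+9,u-8:u+9],(110,110),interpolation=0) for u,v in G[n]]))
cv2.imwrite("pics/cmp.png",np.vstack(rows))
```

```text
side [4998, 4630, 4278, 3856, 3331, 3430, 3805]
side [2580, 2301, 2218, 1847, 1627, 1695, 1866]
top [4654, 4576, 4648, 4654, 4646, 5417, 6908]
top [3513, 3513, 3571, 3565, 3450, 3873, 4622]
```

View pics/cmp.png

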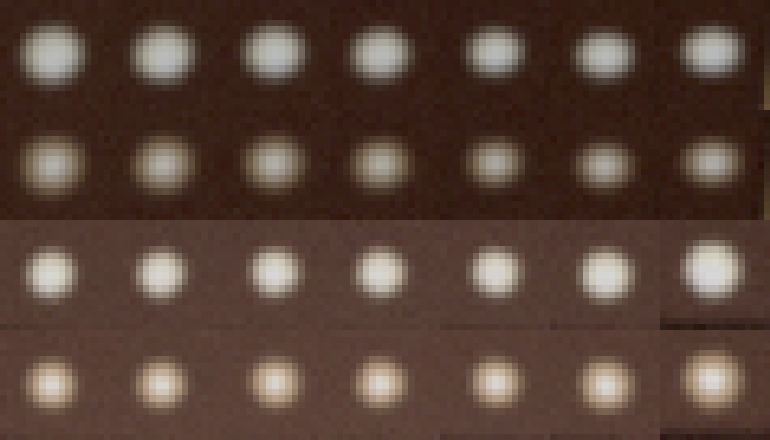

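The before/after rows show the same change on all seven pearls: the bright white disc shrinks to a smaller one with a paste-coloured rim. Their positions haven't moved. All seven are home and the arm is clear.

```bash
python3 -c "
from bench import manip
print(manip.hand_in(), manip.current_clock())"
```

```text
the job is handed in; nothing more can be done
the job is handed in; nothing more can be done
```

I pressed all seven pearls in order from the bridge end until each met its bed, with readings no higher than about 9 N; the pictures show nothing shifted, and I handed the job in with the arm clear (about 34 s, verdict not shown).

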